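Show a polished stone on the gliding runner of a viewing tray over white, then over black

ROBOT

A 7-joint arm with a two-finger parallel gripper is mounted at the origin on the work surface. World frame = base frame: x ahead of the robot, y to its left, z up, the work surface at z = 0. Lengths are in mm, angles in rad, forces in N, time in s.
With the tool pointing down it reaches from about 400 to 875 mm from the base axis. Payload 4.4 kg.
Tool frame: the origin (TCP) lies between the finger pads; the fingertips stand 17 mm ahead of it and the grasp point (between the pads) lies 2 mm behind it; z points along the fingers, y is the line along which they close (so a half turn about z gives the same grasp; the last joint's range is limited). The gripper opens to 85 mm and grips with 20 to 120 N. Pads are 22 mm wide; open, the fingers measure 114 mm over their backs; the gripper's body (76 mm by 85 mm) begins 54 mm behind the grasp point. The pads swing forward as they close: fully open they stand 13 mm farther back than shut.
Start: joints at [1.109, 0.628, 0.038, 1.517, -0.027, 0.996, -0.02], TCP at [250.633, -599.751, 248.313] pointing down, gripper open.
Joint ranges: [-3.06, 3.06], [-0.37, 2.12], [-1.25, 1.32], [0.18, 2.47], [-1.1, 4.24], [0.23, 1.98], [-2.94, 2.94]. Speed limits (rad/s): [2.57, 2.57, 3.14, 3.14, 3.14, 3.14, 3.14].

INTERFACE

Orientations are given as [roll, pitch, yaw] about the fixed x, y, z axes, in that order (R = Rz(yaw) Ry(pitch) Rx(roll)).
In Python, from cell import sensors, get_image, ctrl gives the robot as it stands.
- The arm moves only by the tool send_rows, never from a script. Its argument "series" is a list of rows, each a list of 3 entries, a list of its own where there are three numbers: the finger opening in mm, from 0 to 85.4, then the shift along the world's x, y, z in units of 60 mm (1.0 is 60 mm), then the turn, a rotation vector about the world's x, y, z in units of 5 degrees (1.0 is 5 degrees). A call has 1 to 8 rows; each row shifts and turns the commanded pose from where the row before left it; what a row does not reach is not made up. A row lasts 1/8 s, in which the tool goes at most 62.5 mm and 10.7 degrees, less where a joint would pass 70% of its speed; a pose out of reach is approached as far as the arm can. A call is refused whole if a number of a shift passes 1 or a number of a turn 1, either way. A call with a gripper value outside its range is refused whole. The fingers move at their own pace and stop on an object; the grip force is fixed at half the most. Time passes only in rows, so rows that do not move let the fingers close. It gives the time, the measured TCP pose, the force, the opening and the grip force at its end, in the units of the state.
- sensors.read_state(): the state, without advancing time (a new reading comes with each control period).
- get_image(name): name is "scene" or "top" or "wrist"; returns a dict with "img" (420x560x3 uint8, red, green, blue), "depth" (420x560 float32, mm along the optical axis (not along the pixel's ray), 0 where there is no reading), "vfov" (degrees; the focal length in pixels is half the picture's height over the tangent of half this angle, whatever the lens; pixels are square), "cx", "cy" (the principal point, pixels), "world_to_cam" (4x4, takes a point from world to camera coordinates). Camera axes: x right, y down, z forward; pixel columns grow to the right and rows downward; lengths in mm; the calibration is good to about 2 mm. A picture is of the moment at which its call begins.
- ctrl.finish_job(): hands the job in; it is judged then, once.
The state is a dict: "clock": time; "qpos": joint angles; "qd": joint speeds; "tau": joint torques, N m; "eef_pos": TCP position; "tool_rot": TCP orientation; "force": force on the tool from outside, world axes, zero at the start; "torque": the same for the moment, N m; "width": finger opening in mm; "gripper_force": force on a finger pad.
Only numpy, scipy, OpenCV 4.12 (cv2) and the standard library are available. Lean on these libraries where they do the work, as an engineer would, in place of code of your own. Each camera call takes 0.05 s, during which the arm holds its last target. There are 200 camera calls.

TASK

Lift the red viewing tray by its wooden handle, tilt it so that the free-gliding white runner with the loose blue stone comes onto the yellow band, and keep the runner's centre on the band for three seconds above the white sheet, then on the way across, then three seconds more above the black mat. Let the runner glide back to rest against the rubber cushion, set the tray down gently on the middle of the black mat and let go. Move calmly, do not touch the stone or spill it off the runner, let the runner reach the steel stop, tip the tray steeply or disturb the other things.

Things in the scene. Friction and masses are not known exactly. Their poses are not given: they have to be found in the camera images.
- tray: Long open viewing tray, dark red rims, grey floor. Pan 78 mm (x) by 246 mm (y), rims 30 mm high. Origin: centre of the pan's underside, z up. Own +y runs along the pan from the black rubber cushion (inner face y = -115 mm, 40 mm high) to the bare steel stop (inner face y = +115 mm, 45 mm high); own -x points to the handle. 0.40 kg nominal without runner and stone.
- band (a point): Middle of the yellow band across the tray floor and rims (tray x = 0, y = 0, 5 mm above the underside). The band spans tray y = -20 to +20 mm.
- handle (a point): Grip point on the tray's handle, an upright wooden slab at tray x = -78 mm, y = 0: 30 mm long (x), 16 mm thick (y), top 80 mm above the tray's underside, standing on the desk, joined to the pan by a bar up to 16 mm high. This point is 58 mm above the underside. Grip from above, fingers closing along the tray's y.
- runner (a joint): Travel of the runner along the tray's rail in m: 0 at the cushion, 0.09 with its centre on the middle of the band, 0.18 at the steel stop. The rail climbs 0.05 rad towards the tray's +y, so in a level tray the runner stays at the cushion. No spring, next to no friction: its acceleration is about -(9.81 x (0.05 + angle in rad by which the tray's +y end is raised) + tray acceleration along +y).
- runner_top (a point): Centre of the upper face of the white runner, a 50 by 50 mm carrier with a 4 mm rim, 0.12 kg nominal, captive on the rail (tray x = 0). At the cushion it is at tray y = -90 mm, on the band at y = 0, about 28 mm above the tray's underside there.
- stone: Polished domed blue stone, 36 mm across, 23 mm high, 0.05 kg nominal, standing loose in the runner's rim. Origin: centre of its underside.
- white_sheet: White paper sheet lying flat on the desk, 210 mm (x) by 297 mm (y), fixed, under 1 mm thick. Origin: its centre. The tray starts standing on it.
- black_mat: Black mat lying flat on the desk, 200 mm (x) by 280 mm (y), fixed, 1 mm thick, flush with the desk for what stands on it. Origin: its centre. It lies 0.32 to 0.45 m to the left or right of the white sheet.
- anvil: Bystander: small steel bench anvil, 84 mm round foot, 84 mm high, near the desk's far side. Origin: centre of its underside.
- ring_tray: Bystander: red display tray with rings, 130 by 180 mm, 16 mm high. Origin: centre of its underside.
- burnisher: Bystander: hand tool with a red handle and a steel shank, lying on the desk. Origin: a point under the tool.
- polish_jar: Bystander: jar, 60 mm in diameter, 60 mm high. Origin: centre of its underside.
There are look-alikes about, which are no part of the job. What is meant by the stone is not green, and is the smaller of those in its own colour.

How it is judged:
By the outcome, as a careful person would: the job done as asked, in the order asked, and still so for the second after the job is handed in, with the robot touching nothing.
It also fails if it takes over 72 s, if anything falls off the work surface, if the arm or the gripper's body presses on something with over 40 N, if the wrist force passes 120 N, or if a joint passes its speed limit or range.

## Working session

There is one attempt and no reset: what is moved stays moved. The work goes in short steps, Python scripts to look and compute and a tool call to move; the robot and the scene stay as the last step left them, time stands still between calls to the robot, and variables do not carry over. Pictures are saved under pics/ and viewed, at most 10 in all, crops included, and the job is handed in when it is done.

Besides the shell and the picture viewer there is one more tool, called after ">>>" in YAML: its name, and indented under it one key for each argument. send_rows: Moves the arm, as the interface text tells. Its arguments: {"type":"object","properties":{"series":{"type":"array"}},"required":["series"]}

```bash
mkdir -p pics; cat > h.py <<'E'
import numpy as np, cv2
from cell import sensors, get_image, ctrl
def K(d):
    f=d["img"].shape[0]/2/np.tan(np.radians(d["vfov"])/2); return f,d["cx"],d["cy"]
def cloud(d):
    f,cx,cy=K(d); z=d["depth"].astype(float); h,w=z.shape
    u,v=np.meshgrid(np.arange(w),np.arange(h))
    p=np.stack([(u-cx)/f*z,(v-cy)/f*z,z,np.ones_like(z)],-1)
    return (p@np.linalg.inv(d["world_to_cam"]).T)[...,:3]
def onplane(d,uv,zp):
    f,cx,cy=K(d); M=np.linalg.inv(d["world_to_cam"])
    r=M[:3,:3]@np.array([(uv[0]-cx)/f,(uv[1]-cy)/f,1]); o=M[:3,3]
    return o+r*(zp-o[2])/r[2]
def save(d,n): cv2.imwrite("pics/"+n,cv2.cvtColor(d["img"],cv2.COLOR_RGB2BGR))
E
python3 - <<'E'
from h import *
for n in("top","scene"):
    d=get_image(n); save(d,n+"0.png"); np.savez("/tmp/"+n+".npz",**d); print(n,d["vfov"],d["cx"],d["cy"],np.linalg.inv(d["world_to_cam"]).round(2).tolist())
print(sensors.read_state())
E
```

```text
top 56.88180995842493 280.08960474201945 210.4549511036447 [[0.02, -0.99, 0.17, 425.7], [-1.0, -0.02, 0.02, -111.16], [-0.01, -0.17, -0.99, 998.23], [0.0, 0.0, 0.0, 1.0]]
scene 53.43956735201372 276.3439198010214 209.5584577320417 [[0.85, 0.44, -0.3, 862.74], [0.53, -0.69, 0.49, -532.13], [0.01, -0.57, -0.82, 766.37], [0.0, 0.0, 0.0, 1.0]]
{'clock': 0.1, 'qpos': array([ 1.10918152,  0.6292614 ,  0.03844289,  1.51823155, -0.02699686,
        0.99629609, -0.01998197]), 'qd': array([-8.14726646e-05, -3.19889633e-03,  1.13899501e-03, -3.07309979e-03,
       -3.47842753e-04, -8.79179435e-05,  1.26388650e-04]), 'tau': array([ 3.47985013e-03, -5.64540803e+01,  1.23097535e+00, -1.93974835e+01,
        1.14267124e-02,  5.44860988e-03,  4.00851491e-05]), 'eef_pos': array([ 250.4465661 , -599.25992652,  247.48760842]), 'tool_rot': array([-3.13991423e+00,  1.79531153e-05,  3.95836894e-01]), 'force': array([-0.79348943,  0.44968685,  0.29529789]), 'torque': array([ 0.06070982,  0.02567235, -0.01233613]), 'gripper_force': 0.0, 'width': 85.16050924922538}
```

View pics/top0.png

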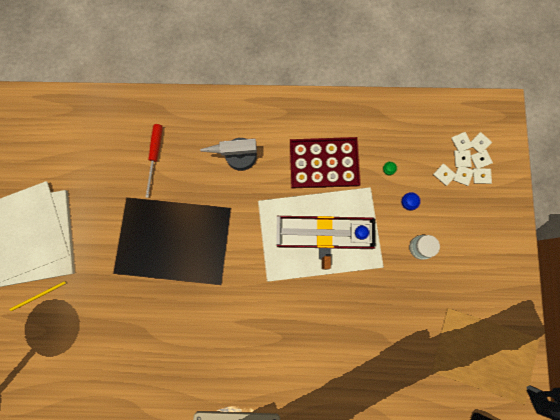

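View pics/scene0.png

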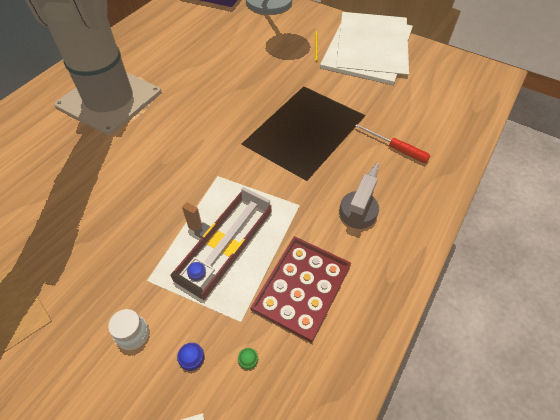

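The top view shows the tray on the sheet at about (327,232). The steel stop is on the left (world +y), and the runner with the blue stone is at (362,232) by the cushion on the right. The handle is at (326,261), on the robot's side. The mat is at (172,241), and nothing stands between the sheet and the mat. The scene view agrees; the larger loose blue stone there (190,356) is the look-alike.

```bash
python3 - <<'E'
from h import *
d=dict(np.load("/tmp/top.npz")); P=cloud(d); im=d["img"].astype(int); hsv=cv2.cvtColor(d["img"],cv2.COLOR_RGB2HSV)
s=np.zeros(im.shape[:2],bool); 
print("desk z",np.median(P[150:180,380-10:388,2]), P[300,300],P[240,175])
# mat
m=((im.sum(2)<150)).astype(np.uint8); m[:,:100]=0;m[:,245:]=0;m[:190]=0;m[295:]=0
m=cv2.morphologyEx(m,cv2.MORPH_OPEN,np.ones((5,5)))
c=max(cv2.findContours(m,0,2)[0],key=cv2.contourArea)[:,0]
W=np.array([onplane(d,p,1)[:2] for p in c],np.float32); print("mat",cv2.minAreaRect(W))
# handle top
R=(slice(243,280),slice(310,345)); q=P[R].reshape(-1,3); t=q[(q[:,2]>70)&(q[:,2]<95)]
print("handle",len(t),t.mean(0),cv2.minAreaRect(t[:,:2].astype(np.float32)))
# tray rims top: z 24..34
Q=P[205:262,265:390].reshape(-1,3); r=Q[(Q[:,2]>22)&(Q[:,2]<55)]; r=r[(r[:,0]>t[:,0].max()+25)]
print("tray",len(r),cv2.minAreaRect(r[:,:2].astype(np.float32)))
# yellow
y=(hsv[...,0]>18)&(hsv[...,0]<32)&(hsv[...,1]>200)&(hsv[...,2]>150); y[:205]=0;y[262:]=0;y[:,:300]=0;y[:,350:]=0
p=P[y]; print("band",len(p),np.median(p,0),p.min(0),p.max(0))
# stone
b=(hsv[...,0]>105)&(hsv[...,0]<130)&(hsv[...,1]>150); b[:205]=0;b[262:]=0;b[:,:340]=0;b[:,385:]=0
p=P[b]; print("stone",len(p),p.mean(0),p[:,2].max())
E
```

```text
desk z 0.30136981498390014 [ 368.49640459 -147.70582463   -4.03385636] [5.12414006e+02 1.78023672e+02 7.15773896e-02]
mat ((515.4473266601562, 219.6632080078125), (207.257568359375, 199.22898864746094), 85.48182678222656)
handle 88 [ 461.84345692 -206.85443565   79.06824024] ((461.9525451660156, -206.99940490722656), (28.175874710083008, 14.225565910339355), 0.7569588422775269)
tray 982 ((540.2210083007812, -208.06727600097656), (244.7958984375, 78.13357543945312), 89.97628784179688)
band 329 [ 530.57488462 -206.56038358    5.15112999] [ 500.42769461 -226.57496623   -1.36254572] [ 578.72836462 -188.12672332   34.50810413]
stone 142 [ 538.30464638 -294.31321527   48.25095356] 998.2285999679451
```

>>> send_rows:
  series:
    - [85, [0.1, 0.2, 0], [0, 0, -0.2]]
    - [85, [0.25, 0.45, 0], [0, 0, -0.35]]
    - [85, [0.3, 0.6, 0], [0, 0, -0.4]]
    - [85, [0.35, 0.65, 0], [0, 0, -0.45]]
    - [85, [0.35, 0.65, 0], [0, 0, -0.45]]
    - [85, [0.35, 0.65, -0.1], [0, 0, -0.45]]
    - [85, [0.35, 0.65, -0.1], [0, 0, -0.45]]
    - [85, [0.35, 0.65, -0.2], [0, 0, -0.45]]

```text
clock: 1.1
eef_pos: [395.5, -327.6, 224.5]
tool_rot: [3.141, -0.001, 0.115]
force: [0.9, 0.7, 0.1]
width: 85.3
gripper_force: 0.0
```

>>> send_rows:
  series:
    - [85, [0.35, 0.6, -0.2], [0, 0, -0.45]]
    - [85, [0.3, 0.55, -0.25], [0, 0, -0.4]]
    - [85, [0.25, 0.45, -0.25], [0, 0, -0.3]]
    - [85, [0.15, 0.35, -0.25], [0, 0, -0.186]]
    - [85, [0.07, 0.19, -0.25], [0, 0, 0]]
    - [85, [0, 0, 0], [0, 0, 0]]
    - [85, [0, 0, 0], [0, 0, 0]]
    - [85, [0, 0, 0], [0, 0, 0]]

```text
clock: 2.1
eef_pos: [461.9, -202.3, 153.0]
tool_rot: [3.141, -0.001, -0.002]
force: [0.3, 0.1, -0.3]
width: 85.0
gripper_force: 0.0
```

```bash
python3 - <<'E'
from h import *
d=get_image("wrist"); save(d,"w1.png"); P=cloud(d)
s=sensors.read_state(); print(s["clock"],s["eef_pos"],s["tool_rot"],s["force"])
m=(P[...,2]>70)&(P[...,2]<90)&(abs(P[...,0]-462)<40)&(abs(P[...,1]+207)<30); t=P[m]
print(len(t),t.mean(0),cv2.minAreaRect(t[:,:2].astype(np.float32)))
d=dict(np.load("/tmp/top.npz")); v=d["img"].max(2)
m=(v<62).astype(np.uint8); m[:,:90]=0;m[:,250:]=0;m[:192]=0;m[300:]=0
m=cv2.morphologyEx(m,cv2.MORPH_OPEN,np.ones((5,5))); c=max(cv2.findContours(m,0,2)[0],key=cv2.contourArea)[:,0]
W=np.array([onplane(d,p,1)[:2] for p in c],np.float32); print("mat",cv2.minAreaRect(W))
C=np.array([onplane(d,p,1)[:2] for p in [(126,198),(231,208),(222,284),(114,273)]],np.float32);print(C,C.mean(0),cv2.minAreaRect(C))
E
```

```text
2.15 [ 461.844733   -202.16595777  152.93322737] [ 3.14095335e+00 -1.05181293e-03 -1.53025998e-03] [-0.15850813 -0.23464852 -0.16258959]
981 [ 464.44436105 -207.32749456   78.22094092] ((463.4153137207031, -207.4847869873047), (15.409993171691895, 29.331274032592773), 89.89629364013672)
mat ((516.1730346679688, 230.43466186523438), (185.32772827148438, 198.85873413085938), 85.30829620361328)
[[620.3424   315.3261  ]
 [599.3683    36.42311 ]
 [403.50894   50.477196]
 [424.50604  328.41135 ]] [511.9314  182.65944] ((511.92572021484375, 182.9016571044922), (280.3636169433594, 196.3617706298828), 85.69932556152344)
```

View pics/w1.png

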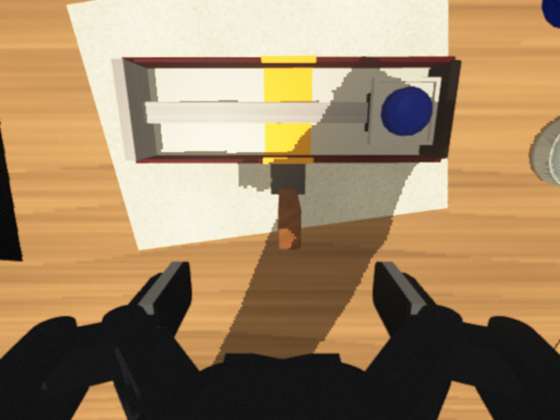

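The wrist view shows the handle at (289,218), centred between the open fingers. The tray lies level in the picture, and the stone sits on the runner at (407,110). Handle centre is (463,-207.4) with its top at 78, which agrees with the top view.

>>> send_rows:
  series:
    - [85, [0.01, -0.04, -0.12], [0, 0, 0]]
    - [85, [0.01, -0.04, -0.25], [0, 0, 0]]
    - [85, [0, 0, -0.3], [0, 0, 0]]
    - [85, [0, 0, -0.3], [0, 0, 0]]
    - [85, [0, 0, -0.3], [0, 0, 0]]
    - [85, [0, 0, -0.2], [0, 0, 0]]
    - [85, [0, 0, -0.12], [0, 0, 0]]
    - [85, [0, 0, 0], [0, 0, 0]]

```text
clock: 3.15
eef_pos: [462.8, -206.1, 56.5]
tool_rot: [-3.141, 0.001, -0.0]
force: [0.0, 0.5, 0.5]
width: 85.5
gripper_force: 0.0
```

>>> send_rows:
  series:
    - [60, [0, 0, 0], [0, 0, 0]]
    - [45, [0, 0, 0], [0, 0, 0]]
    - [30, [0, 0, 0], [0, 0, 0]]
    - [25, [0, 0, 0], [0, 0, 0]]
    - [20, [0, 0, 0], [0, 0, 0]]

```text
clock: 3.78
eef_pos: [463.1, -206.2, 57.0]
tool_rot: [3.142, -0.0, -0.0]
force: [-1.1, 0.3, 0.5]
width: 20.4
gripper_force: 0.0
```

```bash
python3 - <<'E'
from h import *
d=get_image("wrist"); save(d,"w2.png"); P=cloud(d)
s=sensors.read_state(); print(s["clock"],s["eef_pos"],s["tool_rot"],s["force"],s["width"])
hsv=cv2.cvtColor(d["img"],cv2.COLOR_RGB2HSV)
y=(hsv[...,0]>18)&(hsv[...,0]<32)&(hsv[...,1]>200)&(hsv[...,2]>120); print("band",np.median(P[y],0), y.sum(),np.argwhere(y).mean(0))
E
```

```text
3.825 [ 463.08341402 -206.13403036   56.96254444] [ 3.14155250e+00 -1.38568028e-04  2.33656976e-05] [-0.89436976 -0.57460896  0.44572327] 19.773311750444556
band [ 509.50324402 -217.823988      4.24167277] 924 [159.11688312 300.28138528]
```

View pics/w2.png

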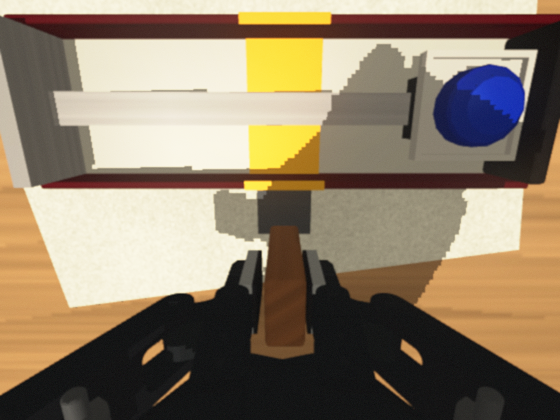

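The wrist view shows the handle between the pads at (285,285). The runner and stone at (479,105) and the whole tray are in view, so this camera will work for feedback. Next I'll close the grip and lift.

>>> send_rows:
  series:
    - [20, [0, -0.015, 0], [0, 0, 0]]
    - [12, [0, 0, 0], [0, 0, 0]]
    - [5, [0, 0, 0], [0, 0, 0]]
    - [0, [0, 0, 0], [0, 0, 0]]
    - [0, [0, 0, 0], [0, 0, 0]]
    - [0, [0, 0, 0], [0, 0, 0]]

```text
clock: 4.58
eef_pos: [463.1, -207.2, 57.0]
tool_rot: [3.141, -0.0, -0.0]
force: [-0.3, -1.0, 3.8]
width: 15.4
gripper_force: 59.3
```

```bash
cat > obs.py <<'E'
# usage: obs.py ROWS(json [[yshift_units,xturn_units],...]) ; 'init' saves camera-in-tool frame
import sys,json,os,pickle
from h import *
from scipy.spatial.transform import Rotation as Ro
def meas(st=None):
    d=get_image("wrist"); s=sensors.read_state(); hsv=cv2.cvtColor(d["img"],cv2.COLOR_RGB2HSV)
    b=((hsv[...,0]>105)&(hsv[...,0]<130)&(hsv[...,1]>140)&(hsv[...,2]>50)).astype(np.uint8); b[230:]=0
    n,l,a,c=cv2.connectedComponentsWithStats(b); i=1+np.argmax(a[1:,4]); uv=c[i]
    y=((hsv[...,0]>18)&(hsv[...,0]<32)&(hsv[...,1]>200)&(hsv[...,2]>120)); y=y[:40]; yv,yu=np.nonzero(y); 
    return d,s,uv,a[i,4],(np.median(yu),yv.mean()) if len(yu) else None
def toY(d,uv,T,z): # T: cam->tool; ray to tool-frame plane z; tray y = -tool y
    f,cx,cy=K(d); r=T[:3,:3]@np.array([(uv[0]-cx)/f,(uv[1]-cy)/f,1]); o=T[:3,3]; p=o+r*(z-o[2])/r[2]; return -p[1]
d,s,uv,ar,band=meas()
if sys.argv[1]=="init":
    E=np.eye(4);E[:3,:3]=Ro.from_euler("xyz",s["tool_rot"]).as_matrix();E[:3,3]=s["eef_pos"]
    T=np.linalg.inv(E)@np.linalg.inv(d["world_to_cam"]); y0=toY(d,uv,T,23.)
    band0=toY(d,band,T,27.) 
    pickle.dump((T,y0),open("T.pkl","wb")); print("stone y",y0,"rim band y",band0,band,uv,ar)
    pickle.dump(dict(t=s["clock"],x=np.array([0,0,0.]),P=np.diag([1e-6,1e-6,4e-4]),th=0.,thl=0.,vy=0.),open("kf.pkl","wb"))
else:
    T,y0=pickle.load(open("T.pkl","rb")); k=pickle.load(open("kf.pkl","rb"))
    sm=(toY(d,uv,T,21.)-y0)/1000   # travel, m
    t=k["t"]; rows=json.loads(sys.argv[1]); x,P=k["x"],k["P"]; n=max(1,round((s["clock"]-t)/.0125)); dt=(s["clock"]-t)/n
    for i in range(n):
        j=int(i*dt/.125); r=rows[j] if j<len(rows) else [0,0]
        w=min(dt/.125,1)
        if j<len(rows): k["th"]+=r[1]*np.radians(5)*w
        vc=r[0]*.06/.125; tau=.08
        k["thl"]+=(k["th"]-k["thl"])*dt/tau; nv=k["vy"]+(vc-k["vy"])*dt/tau; ay=(nv-k["vy"])/dt; k["vy"]=nv
        a=-(9.81*(.05+k["thl"])+ay)+x[2]
        x=np.array([x[0]+x[1]*dt+a*dt*dt/2,x[1]+a*dt,x[2]])
        if x[0]<0 and x[1]<0: x[0]=0;x[1]=0
        F=np.array([[1,dt,dt*dt/2],[0,1,dt],[0,0,1]]); P=F@P@F.T+np.diag([1e-9,2e-6,1e-6])*dt*4
    pred=x[0]; H=np.array([[1,0,0.]]); S=P[0,0]+1e-6; G=P[:,0]/S; x=x+G*(sm-x[0]); P=P-np.outer(G,P[0])
    k.update(t=s["clock"],x=x,P=P); pickle.dump(k,open("kf.pkl","wb"))
    th_eff0=-.05+x[2]/9.81  # cmd tilt for zero accel
    print("t%.3f s=%.1f pred %.1f mm v=%.1f mm/s b=%.1f mm/s2 | cmd tilt %.3f u, neutral %.3f u | stone px %s area %d | meas tilt %.4f"%(s["clock"],sm*1e3,pred*1e3,x[1]*1e3,x[2]*1e3,k["th"]/np.radians(5),th_eff0/np.radians(5),uv.round(1),ar,(s["tool_rot"][0]%(2*np.pi))-np.pi), "pos",s["eef_pos"].round(1),"rot",s["tool_rot"][1:].round(4),"band",band)
    # two-step deadbeat to 90 mm: accel a1 for h then a2 for h ; 1 unit = 9.81*.0873 m/s2
    for h in (.55,.8,1.1):
        e=x[0]-.09; v=x[1]
        # x+v2h+1.5a1h2+.5a2h2=0 ; v+(a1+a2)h=0
        a1=(-e-1.5*v*h)/h/h; a2=-v/h-a1; U=9.81*np.radians(5)
        print("  h=%.2f tilts: %.3f then %.3f u (dturn now %.3f)"%(h,th_eff0/np.radians(5)-a1/U,th_eff0/np.radians(5)-a2/U,(th_eff0-k["th"])/np.radians(5)-a1/U))
E
python3 obs.py init; python3 -c "
from h import *
s=sensors.read_state();print(s['eef_pos'],s['tool_rot'],s['width'],s['gripper_force'],s['force'])"
```

```text
stone y -88.4280161061187 rim band y -9.38942580313037 (np.float64(303.0), np.float64(22.976744186046513)) [476.97109208 105.51498929] 5604
[ 463.01768422 -207.25639188   57.02512505] [ 3.14132275e+00 -1.53412394e-04 -2.48364740e-04] 15.195551796034776 59.34914767742157 [-1.19857081 -1.29152843  3.43539427]
```

>>> send_rows:
  series:
    - [0, [0, 0, 0.03], [0, 0, 0]]
    - [0, [0, 0, 0.08], [0, 0, 0]]
    - [0, [0, 0, 0.14], [0, 0, 0]]
    - [0, [0, 0, 0.18], [0, 0, 0]]
    - [0, [0, 0, 0.2], [0, 0, 0]]
    - [0, [0, 0, 0.2], [0, 0, 0]]
    - [0, [0, 0, 0.14], [0, 0, 0]]
    - [0, [0, 0, 0.08], [0, 0, 0]]

```text
clock: 5.62
eef_pos: [463.2, -207.1, 120.7]
tool_rot: [3.141, -0.001, -0.0]
force: [-0.4, 0.0, -6.2]
width: 15.4
gripper_force: 58.5
```

>>> send_rows:
  series:
    - [0, [0, 0, 0.03], [0, 0, 0]]
    - [0, [0, 0, 0], [0, 0, 0]]
    - [0, [0, 0, 0], [0, 0, 0]]
    - [0, [0, 0, 0], [0, 0, 0]]

```text
clock: 6.12
eef_pos: [462.9, -207.0, 121.4]
tool_rot: [-3.141, 0.001, -0.0]
force: [0.7, -0.4, -6.5]
width: 15.2
gripper_force: 58.5
```

```bash
python3 obs.py "[]"; python3 - <<'E'
from h import *
d=get_image("wrist"); save(d,"w3.png"); P=cloud(d); s=sensors.read_state(); print(s["force"],s["torque"],s["width"])
# rim plane: fit points of dark red
hsv=cv2.cvtColor(d["img"],cv2.COLOR_RGB2HSV); im=d["img"].astype(int)
m=(im[...,0]>im[...,1]+25)&(im[...,0]>im[...,2]+25)&(hsv[...,0]<8)|(hsv[...,0]>172)&(im[...,0]>im[...,1]+25); m[220:]=0
p=P[m]; zt=np.median(p[:,2]); 
for lo,hi,n in((0,60,"far"),(140,220,"near")):
    q=np.zeros_like(m); q[lo:hi]=m[lo:hi]
    for a,b in((0,200),(360,560)):
        qq=q.copy(); qq[:,:a]=0; qq[:,b:]=0; w=P[qq]; print(n,a,len(w),np.median(w,0).round(1),np.percentile(w[:,2],95).round(1))
E
```

```text
t6.175 s=1.4 pred 0.0 mm v=1.8 mm/s b=1.1 mm/s2 | cmd tilt 0.000 u, neutral -0.572 u | stone px [476.5 105.8] area 5570 | meas tilt 0.0002 pos [ 462.9 -207.   121.5] rot [ 0.0004 -0.0001] band (np.float64(295.5), np.float64(27.05))
  h=0.55 tilts: -0.908 then -0.231 u (dturn now -0.908)
  h=0.80 tilts: -0.729 then -0.411 u (dturn now -0.729)
  h=1.10 tilts: -0.654 then -0.487 u (dturn now -0.654)
[-0.36872736 -0.44541668 -6.24517409] [0.09574506 0.22375385 0.07717295] 15.280825629641775
far 0 3880 [ 575.7 -129.5   91.1] 93.8
far 360 4234 [ 575.6 -284.4   90.5] 93.5
near 0 1787 [ 505.2 -125.2   92.3] 93.9
near 360 2000 [ 505.2 -287.    91.8] 93.6
```

View pics/w3.png

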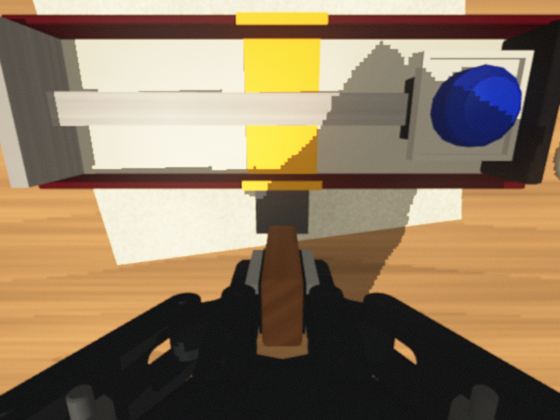

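The wrist view shows the tray hanging level, with the rims at z 91–93 all round. The stone is unmoved at (476,105) and the band centre is at u≈282. Now I'll start the tilt.

```bash
python3 - <<'E'
s=open("obs.py").read()
s=s.replace("    sm=(toY(d,uv,T,21.)-y0)/1000 ","    sm=(toY(d,uv,T,23.)-y0)/1000; sm=(toY(d,uv,T,23.-4*sm/.09)-y0)/1000 ")
open("obs.py","w").write(s)
import pickle,numpy as np
k=pickle.load(open("kf.pkl","rb")); k["x"]=np.zeros(3);k["P"]=np.diag([1e-6,1e-6,4e-4]); pickle.dump(k,open("kf.pkl","wb"))
E
python3 obs.py "[]"
```

```text
t6.275 s=0.2 pred 0.0 mm v=0.0 mm/s b=0.2 mm/s2 | cmd tilt 0.000 u, neutral -0.573 u | stone px [476.5 105.8] area 5567 | meas tilt 0.0001 pos [ 463.  -207.   121.6] rot [ 0.0002 -0.    ] band (np.float64(296.0), np.float64(26.319148936170212))
  h=0.55 tilts: -0.920 then -0.226 u (dturn now -0.920)
  h=0.80 tilts: -0.737 then -0.409 u (dturn now -0.737)
  h=1.10 tilts: -0.659 then -0.486 u (dturn now -0.659)
```

>>> send_rows:
  series:
    - [0, [0, 0, 0], [-0.2, 0, 0]]
    - [0, [0, 0, 0], [-0.25, 0, 0]]
    - [0, [0, 0, 0], [-0.2, 0, 0]]
    - [0, [0, 0, 0], [0, 0, 0]]
    - [0, [0, 0, 0], [0, 0, 0]]
    - [0, [0, 0, 0], [0, 0, 0]]
    - [0, [0, 0, 0], [0, 0, 0]]

```text
clock: 7.15
eef_pos: [463.0, -207.3, 121.7]
tool_rot: [3.085, -0.0, -0.001]
force: [-0.4, -0.5, -5.8]
width: 15.1
gripper_force: 58.7
```

```bash
python3 obs.py "[[0,-0.2],[0,-0.25],[0,-0.2],[0,0],[0,0],[0,0],[0,0]]"
```

```text
t7.200 s=11.9 pred 9.0 mm v=43.7 mm/s b=5.4 mm/s2 | cmd tilt -0.670 u, neutral -0.567 u | stone px [451.3 105.7] area 5411 | meas tilt -0.0567 pos [ 463.  -207.3  121.7] rot [-0.0001 -0.0005] band (np.float64(297.0), np.float64(27.742857142857144))
  h=0.55 tilts: -0.729 then -0.311 u (dturn now -0.059)
  h=0.80 tilts: -0.614 then -0.456 u (dturn now 0.056)
  h=1.10 tilts: -0.572 then -0.514 u (dturn now 0.098)
```

```bash
python3 - <<'E'
s=open("obs.py").read()
s=s.replace("    for i in range(n):\n","    th0=k['th']; cum=np.cumsum([0]+[r[1] for r in rows])*np.radians(5); tt=np.arange(len(rows)+1)*.125\n    for i in range(n):\n")
s=s.replace("        w=min(dt/.125,1)\n        if j<len(rows): k[\"th\"]+=r[1]*np.radians(5)*w\n","        k['th']=th0+np.interp((i+1)*dt,tt,cum)\n")
open("obs.py","w").write(s)
import pickle,numpy as np
k=pickle.load(open("kf.pkl","rb")); k["th"]=-.65*np.radians(5);k["thl"]=k["th"]; pickle.dump(k,open("kf.pkl","wb"))
E
```

>>> send_rows:
  series:
    - [0, [0, 0, 0], [0.03, 0, 0]]
    - [0, [0, 0, 0], [0, 0, 0]]
    - [0, [0, 0, 0], [0, 0, 0]]
    - [0, [0, 0, 0], [0, 0, 0]]
    - [0, [0, 0, 0], [0, 0, 0]]

```text
clock: 7.82
eef_pos: [463.0, -207.0, 121.7]
tool_rot: [3.087, -0.0, -0.0]
force: [-0.2, -0.8, -6.7]
width: 14.8
gripper_force: 58.8
```

```bash
python3 obs.py "[[0,0.03],[0,0],[0,0],[0,0],[0,0]]"
```

```text
t7.875 s=39.0 pred 53.6 mm v=56.4 mm/s b=-8.1 mm/s2 | cmd tilt -0.620 u, neutral -0.582 u | stone px [392.  105.6] area 5146 | meas tilt -0.0541 pos [ 463.1 -207.   121.7] rot [-0.0001  0.0001] band (np.float64(297.0), np.float64(28.107843137254903))
  h=0.55 tilts: -0.596 then -0.449 u (dturn now 0.024)
  h=0.80 tilts: -0.550 then -0.532 u (dturn now 0.070)
  h=1.10 tilts: -0.541 then -0.564 u (dturn now 0.079)
```

>>> send_rows:
  series:
    - [0, [0, 0, 0], [0.04, 0, 0]]
    - [0, [0, 0, 0], [0, 0, 0]]
    - [0, [0, 0, 0], [0, 0, 0]]

```text
clock: 8.25
eef_pos: [463.0, -207.1, 121.7]
tool_rot: [3.091, -0.0, -0.0]
force: [-0.5, 0.3, -5.5]
width: 15.1
gripper_force: 58.8
```

```bash
python3 obs.py "[[0,0.04],[0,0],[0,0]]"
```

```text
t8.300 s=58.2 pred 65.2 mm v=50.0 mm/s b=-13.6 mm/s2 | cmd tilt -0.580 u, neutral -0.589 u | stone px [349.3 106.4] area 4466 | meas tilt -0.0507 pos [ 463.  -207.1  121.7] rot [-0.0001 -0.0001] band (np.float64(296.0), np.float64(25.896103896103895))
  h=0.55 tilts: -0.547 then -0.524 u (dturn now 0.033)
  h=0.80 tilts: -0.535 then -0.570 u (dturn now 0.045)
  h=1.10 tilts: -0.539 then -0.586 u (dturn now 0.041)
```

>>> send_rows:
  series:
    - [0, [0, 0, 0], [0.04, 0, 0]]
    - [0, [0, 0, 0], [0, 0, 0]]
    - [0, [0, 0, 0], [0, 0, 0]]
    - [0, [0, 0, 0], [0, 0, 0]]

```text
clock: 8.8
eef_pos: [463.0, -207.0, 121.7]
tool_rot: [3.094, -0.0, -0.0]
force: [0.0, 0.2, -6.1]
width: 15.3
gripper_force: 58.7
```

```bash
python3 obs.py "[[0,0.04],[0,0],[0,0],[0,0]]"
```

```text
t8.850 s=81.0 pred 82.7 mm v=29.0 mm/s b=-14.8 mm/s2 | cmd tilt -0.540 u, neutral -0.590 u | stone px [298.2 104.6] area 4994 | meas tilt -0.0472 pos [ 463.  -207.1  121.7] rot [-0.0001 -0.0001] band (np.float64(304.0), np.float64(24.857142857142858))
  h=0.55 tilts: -0.532 then -0.587 u (dturn now 0.008)
  h=0.80 tilts: -0.543 then -0.595 u (dturn now -0.003)
  h=1.10 tilts: -0.552 then -0.597 u (dturn now -0.012)
```

>>> send_rows:
  series:
    - [0, [0, 0, 0], [0.01, 0, 0]]
    - [0, [0, 0, 0], [0, 0, 0]]
    - [0, [0, 0, 0], [0, 0, 0]]
    - [0, [0, 0, 0], [0, 0, 0]]

```text
clock: 9.35
eef_pos: [463.0, -207.1, 121.7]
tool_rot: [3.095, -0.0, -0.0]
force: [-1.0, -0.2, -6.3]
width: 15.1
gripper_force: 58.7
```

```bash
python3 obs.py "[[0,0.01],[0,0],[0,0],[0,0]]"
```

```text
t9.400 s=90.3 pred 89.9 mm v=2.3 mm/s b=-14.5 mm/s2 | cmd tilt -0.530 u, neutral -0.590 u | stone px [277.  104.8] area 5071 | meas tilt -0.0463 pos [ 463.  -207.   121.7] rot [-0.  0.] band (np.float64(301.0), np.float64(24.104166666666668))
  h=0.55 tilts: -0.582 then -0.593 u (dturn now -0.052)
  h=0.80 tilts: -0.584 then -0.592 u (dturn now -0.054)
  h=1.10 tilts: -0.586 then -0.591 u (dturn now -0.056)
```

>>> send_rows:
  series:
    - [0, [0, 0, 0], [-0.055, 0, 0]]
    - [0, [0, 0, 0], [0, 0, 0]]
    - [0, [0, 0, 0], [0, 0, 0]]
    - [0, [0, 0, 0], [0, 0, 0]]
    - [0, [0, 0, 0], [0, 0, 0]]

```text
clock: 10.02
eef_pos: [463.0, -207.1, 121.7]
tool_rot: [3.091, -0.0, -0.0]
force: [0.1, -0.0, -5.0]
width: 15.3
gripper_force: 58.7
```

```bash
python3 obs.py "[[0,-0.055],[0,0],[0,0],[0,0],[0,0]]"
```

```text
t10.075 s=92.5 pred 87.5 mm v=0.0 mm/s b=-11.6 mm/s2 | cmd tilt -0.585 u, neutral -0.587 u | stone px [272.1 104.7] area 5084 | meas tilt -0.0511 pos [ 463.  -207.1  121.7] rot [-0.     -0.0001] band (np.float64(300.0), np.float64(24.27659574468085))
  h=0.55 tilts: -0.579 then -0.594 u (dturn now 0.006)
  h=0.80 tilts: -0.583 then -0.590 u (dturn now 0.002)
  h=1.10 tilts: -0.585 then -0.588 u (dturn now 0.000)
```

>>> send_rows:
  series:
    - [0, [0, 0, 0], [0.01, 0, 0]]
    - [0, [0, 0, 0], [0, 0, 0]]
    - [0, [0, 0, 0], [0, 0, 0]]
    - [0, [0, 0, 0], [0, 0, 0]]

```text
clock: 10.58
eef_pos: [463.1, -207.1, 121.7]
tool_rot: [3.091, -0.0, -0.0]
force: [0.4, -0.0, -5.9]
width: 15.3
gripper_force: 58.7
```

```bash
python3 obs.py "[[0,0.01],[0,0],[0,0],[0,0]]"
```

```text
t10.625 s=95.6 pred 91.0 mm v=1.6 mm/s b=-8.9 mm/s2 | cmd tilt -0.575 u, neutral -0.583 u | stone px [265.1 104.6] area 5082 | meas tilt -0.0502 pos [ 463.  -207.   121.7] rot [-0.     -0.0001] band (np.float64(298.0), np.float64(23.70212765957447))
  h=0.55 tilts: -0.559 then -0.604 u (dturn now 0.016)
  h=0.80 tilts: -0.571 then -0.593 u (dturn now 0.004)
  h=1.10 tilts: -0.576 then -0.589 u (dturn now -0.001)
```

```bash
sed -i 's/np.diag(\[1e-9,2e-6,1e-6\])\*dt\*4/np.diag([1e-9,1e-5,2e-6])*dt*4/; s/S=P\[0,0\]+1e-6/S=P[0,0]+3e-7/' obs.py
```

>>> send_rows:
  series:
    - [0, [0, 0, 0], [0.025, 0, 0]]
    - [0, [0, 0, 0], [0, 0, 0]]
    - [0, [0, 0, 0], [0, 0, 0]]
    - [0, [0, 0, 0], [0, 0, 0]]

```text
clock: 11.12
eef_pos: [463.0, -207.1, 121.7]
tool_rot: [3.094, -0.0, -0.0]
force: [0.5, 0.0, -5.7]
width: 15.3
gripper_force: 58.7
```

```bash
python3 obs.py "[[0,0.025],[0,0],[0,0],[0,0]]"
```

```text
t11.175 s=96.3 pred 92.7 mm v=-5.0 mm/s b=-7.0 mm/s2 | cmd tilt -0.550 u, neutral -0.581 u | stone px [263.4 104.7] area 5098 | meas tilt -0.0480 pos [ 463.1 -207.   121.7] rot [-0.0001 -0.    ] band (np.float64(302.0), np.float64(23.764705882352942))
  h=0.55 tilts: -0.573 then -0.600 u (dturn now -0.023)
  h=0.80 tilts: -0.581 then -0.589 u (dturn now -0.031)
  h=1.10 tilts: -0.583 then -0.584 u (dturn now -0.033)
```

>>> send_rows:
  series:
    - [0, [0, 0, 0], [-0.015, 0, 0]]
    - [0, [0, 0, 0], [0, 0, 0]]
    - [0, [0, 0, 0], [0, 0, 0]]
    - [0, [0, 0, 0], [0, 0, 0]]

```text
clock: 11.68
eef_pos: [463.1, -207.0, 121.7]
tool_rot: [3.092, -0.0, -0.0]
force: [0.7, 0.4, -5.4]
width: 15.1
gripper_force: 58.7
```

```bash
python3 obs.py "[[0,-0.015],[0,0],[0,0],[0,0]]"
```

```text
t11.725 s=92.2 pred 90.6 mm v=-11.1 mm/s b=-6.3 mm/s2 | cmd tilt -0.565 u, neutral -0.580 u | stone px [272.8 104.7] area 5072 | meas tilt -0.0493 pos [ 463.  -207.1  121.7] rot [-0.0001 -0.0001] band (np.float64(298.5), np.float64(24.583333333333332))
  h=0.55 tilts: -0.607 then -0.577 u (dturn now -0.042)
  h=0.80 tilts: -0.601 then -0.576 u (dturn now -0.036)
  h=1.10 tilts: -0.596 then -0.577 u (dturn now -0.031)
```

>>> send_rows:
  series:
    - [0, [0, 0, 0], [-0.04, 0, 0]]
    - [0, [0, 0, 0], [0, 0, 0]]
    - [0, [0, 0, 0], [0, 0, 0]]
    - [0, [0, 0, 0], [0, 0, 0]]

```text
clock: 12.22
eef_pos: [463.0, -207.1, 121.7]
tool_rot: [3.089, -0.0, -0.0]
force: [-0.1, 0.4, -6.2]
width: 15.6
gripper_force: 58.7
```

```bash
python3 obs.py "[[0,-0.04],[0,0],[0,0],[0,0]]"
```

```text
t12.275 s=89.3 pred 87.3 mm v=0.4 mm/s b=-5.3 mm/s2 | cmd tilt -0.605 u, neutral -0.579 u | stone px [279.4 104.6] area 5055 | meas tilt -0.0528 pos [ 463.  -207.1  121.7] rot [ 0.     -0.0001] band (np.float64(298.5), np.float64(24.555555555555557))
  h=0.55 tilts: -0.581 then -0.577 u (dturn now 0.024)
  h=0.80 tilts: -0.580 then -0.578 u (dturn now 0.025)
  h=1.10 tilts: -0.579 then -0.579 u (dturn now 0.026)
```

>>> send_rows:
  series:
    - [0, [0, 0, 0], [0.027, 0, 0]]
    - [0, [0, 0, 0], [0, 0, 0]]
    - [0, [0, 0, 0], [0, 0, 0]]
    - [0, [0, 0, 0], [0, 0, 0]]
    - [0, [0, 0, 0], [0, 0, 0]]

```text
clock: 12.9
eef_pos: [463.0, -207.1, 121.7]
tool_rot: [3.091, -0.0, -0.0]
force: [-0.9, 0.7, -6.6]
width: 15.3
gripper_force: 58.7
```

```bash
python3 obs.py "[[0,0.027],[0,0],[0,0],[0,0],[0,0]]"
```

```text
t12.950 s=92.1 pred 91.0 mm v=4.6 mm/s b=-4.7 mm/s2 | cmd tilt -0.578 u, neutral -0.578 u | stone px [273.1 104.7] area 5078 | meas tilt -0.0505 pos [ 463.  -207.   121.7] rot [-0. -0.] band (np.float64(300.5), np.float64(23.98))
  h=0.55 tilts: -0.556 then -0.591 u (dturn now 0.022)
  h=0.80 tilts: -0.565 then -0.585 u (dturn now 0.013)
  h=1.10 tilts: -0.569 then -0.583 u (dturn now 0.009)
```

>>> send_rows:
  series:
    - [0, [0, 0.008, 0], [-0.027, 0, 0]]
    - [0, [0, 0.016, 0], [0, 0, 0]]
    - [0, [0, 0.024, 0], [0, 0, 0]]
    - [0, [0, 0.032, 0], [0, 0, 0]]
    - [0, [0, 0.04, 0], [0, 0, 0]]
    - [0, [0, 0.048, 0], [0, 0, 0]]

```text
clock: 13.7
eef_pos: [463.1, -196.8, 121.7]
tool_rot: [3.089, -0.0, -0.0]
force: [0.4, 0.4, -5.3]
width: 15.1
gripper_force: 58.7
```

```bash
python3 obs.py "[[0.008,-0.027],[0.016,0],[0.024,0],[0.032,0],[0.04,0],[0.048,0]]"
```

```text
t13.750 s=92.1 pred 91.7 mm v=9.4 mm/s b=-4.5 mm/s2 | cmd tilt -0.605 u, neutral -0.578 u | stone px [273.  104.7] area 5079 | meas tilt -0.0523 pos [ 463.  -196.2  121.7] rot [0.0002 0.0006] band (np.float64(303.5), np.float64(25.083333333333332))
  h=0.55 tilts: -0.540 then -0.596 u (dturn now 0.065)
  h=0.80 tilts: -0.554 then -0.589 u (dturn now 0.051)
  h=1.10 tilts: -0.561 then -0.585 u (dturn now 0.044)
```

```bash
sed -i 's/    # two-step/    print("vy %.1f  v+vy %.1f"%(k["vy"]*1e3,(k["vy"]+x[1])*1e3))\n    # two-step/' obs.py
```

>>> send_rows:
  series:
    - [0, [0, 0.056, 0], [0, 0, 0]]
    - [0, [0, 0.064, 0], [0, 0, 0]]
    - [0, [0, 0.072, 0], [0, 0, 0]]
    - [0, [0, 0.08, 0], [0, 0, 0]]
    - [0, [0, 0.088, 0], [0, 0, 0]]
    - [0, [0, 0.096, 0], [0, 0, 0]]

```text
clock: 14.5
eef_pos: [463.1, -169.2, 121.7]
tool_rot: [3.089, -0.0, -0.0]
force: [-0.6, 0.5, -6.5]
width: 15.4
gripper_force: 58.7
```

```bash
python3 obs.py "[[0.056,0],[0.064,0],[0.072,0],[0.08,0],[0.088,0],[0.096,0]]"
```

```text
t14.550 s=91.4 pred 89.5 mm v=19.2 mm/s b=-3.4 mm/s2 | cmd tilt -0.605 u, neutral -0.577 u | stone px [274.6 104.8] area 5075 | meas tilt -0.0519 pos [ 463.  -168.1  121.6] rot [0.0003 0.0012] band (np.float64(303.5), np.float64(24.410714285714285))
vy 22.9  v+vy 42.1
  h=0.55 tilts: -0.511 then -0.603 u (dturn now 0.094)
  h=0.80 tilts: -0.532 then -0.593 u (dturn now 0.073)
  h=1.10 tilts: -0.545 then -0.588 u (dturn now 0.060)
```

>>> send_rows:
  series:
    - [0, [0, 0.104, 0], [0, 0, 0]]
    - [0, [0, 0.112, 0], [0, 0, 0]]
    - [0, [0, 0.12, 0], [0, 0, 0]]
    - [0, [0, 0.126, 0], [0.015, 0, 0]]
    - [0, [-0.005, 0.13, 0], [0.01, 0, -0.01]]
    - [0, [-0.01, 0.13, 0], [0, 0, -0.02]]
    - [0, [-0.01, 0.13, 0], [0, 0, -0.02]]

```text
clock: 15.42
eef_pos: [461.5, -117.9, 121.7]
tool_rot: [3.091, -0.0, -0.005]
force: [0.2, -0.2, -6.0]
width: 15.2
gripper_force: 58.8
```

```bash
python3 obs.py "[[0.104,0],[0.112,0],[0.12,0],[0.126,0.015],[0.13,0.01],[0.13,0],[0.13,0]]"
```

```text
t15.475 s=91.3 pred 88.3 mm v=23.2 mm/s b=-2.0 mm/s2 | cmd tilt -0.580 u, neutral -0.575 u | stone px [274.7 104.8] area 5067 | meas tilt -0.0496 pos [ 461.3 -116.6  121.6] rot [ 0.0005 -0.003 ] band (np.float64(310.0), np.float64(24.08888888888889))
vy 37.5  v+vy 60.7
  h=0.55 tilts: -0.496 then -0.605 u (dturn now 0.084)
  h=0.80 tilts: -0.522 then -0.595 u (dturn now 0.058)
  h=1.10 tilts: -0.537 then -0.589 u (dturn now 0.043)
```

>>> send_rows:
  series:
    - [0, [-0.02, 0.13, 0], [0, 0, -0.03]]
    - [0, [-0.02, 0.13, 0], [0, 0, -0.04]]
    - [0, [-0.02, 0.13, 0], [0, 0, -0.04]]
    - [0, [-0.02, 0.13, 0], [0, 0, -0.04]]
    - [0, [-0.02, 0.13, 0], [0, 0, -0.04]]
    - [0, [-0.02, 0.13, 0], [0, 0, -0.04]]
    - [0, [-0.02, 0.13, 0], [0, 0, -0.04]]

```text
clock: 16.35
eef_pos: [453.1, -63.4, 121.7]
tool_rot: [3.091, -0.0, -0.028]
force: [1.0, -0.2, -5.2]
width: 15.5
gripper_force: 58.8
```

```bash
python3 obs.py "[[0.13,0],[0.13,0],[0.13,0],[0.13,0],[0.13,0],[0.13,0],[0.13,0]]"
```

```text
t16.400 s=97.6 pred 93.8 mm v=32.4 mm/s b=-0.2 mm/s2 | cmd tilt -0.580 u, neutral -0.573 u | stone px [260.5 104.7] area 5100 | meas tilt -0.0497 pos [452.8 -62.1 121.6] rot [ 0.0006 -0.0268] band (np.float64(288.0), np.float64(23.789473684210527))
vy 37.5  v+vy 69.9
  h=0.55 tilts: -0.441 then -0.637 u (dturn now 0.139)
  h=0.80 tilts: -0.488 then -0.611 u (dturn now 0.092)
  h=1.10 tilts: -0.514 then -0.598 u (dturn now 0.066)
```

>>> send_rows:
  series:
    - [0, [-0.02, 0.13, 0], [0.04, 0, -0.04]]
    - [0, [-0.02, 0.13, 0], [0, 0, -0.04]]
    - [0, [-0.02, 0.13, 0], [0, 0, -0.04]]
    - [0, [-0.02, 0.13, 0], [0, 0, -0.04]]
    - [0, [-0.02, 0.13, 0], [0, 0, -0.04]]
    - [0, [-0.02, 0.13, 0], [0, 0, -0.04]]

```text
clock: 17.15
eef_pos: [445.8, -16.5, 121.7]
tool_rot: [3.094, 0.0, -0.049]
force: [-0.4, 0.1, -6.2]
width: 15.5
gripper_force: 58.8
```

```bash
python3 obs.py "[[0.13,0.04],[0.13,0],[0.13,0],[0.13,0],[0.13,0],[0.13,0]]"
```

```text
t17.200 s=99.0 pred 100.2 mm v=18.0 mm/s b=-0.8 mm/s2 | cmd tilt -0.540 u, neutral -0.574 u | stone px [257.2 104.6] area 5096 | meas tilt -0.0463 pos [445.6 -15.3 121.6] rot [ 0.0007 -0.0476] band (np.float64(280.5), np.float64(24.153846153846153))
vy 31.6  v+vy 49.6
  h=0.55 tilts: -0.482 then -0.628 u (dturn now 0.058)
  h=0.80 tilts: -0.518 then -0.604 u (dturn now 0.022)
  h=1.10 tilts: -0.537 then -0.592 u (dturn now 0.003)
```

>>> send_rows:
  series:
    - [0, [-0.02, 0.13, 0], [-0.045, 0, -0.04]]
    - [0, [-0.02, 0.13, 0], [0, 0, -0.04]]
    - [0, [-0.02, 0.13, 0], [0, 0, -0.04]]
    - [0, [-0.02, 0.13, 0], [0, 0, -0.04]]
    - [0, [-0.02, 0.13, 0], [0, 0, -0.03]]
    - [0, [-0.02, 0.13, 0], [0, 0, -0.03]]

```text
clock: 17.95
eef_pos: [438.6, 30.3, 121.7]
tool_rot: [3.091, -0.0, -0.068]
force: [-0.0, 0.7, -5.1]
width: 15.5
gripper_force: 58.9
```

```bash
python3 obs.py "[[0.13,-0.045],[0.13,0],[0.13,0],[0.13,0],[0.13,0],[0.13,0]]"
```

```text
t18.000 s=93.7 pred 91.6 mm v=24.1 mm/s b=0.3 mm/s2 | cmd tilt -0.585 u, neutral -0.573 u | stone px [269.5 105.1] area 4993 | meas tilt -0.0503 pos [438.4  31.5 121.6] rot [ 0.0004 -0.0668] band (np.float64(292.0), np.float64(23.58008658008658))
vy 31.6  v+vy 55.8
  h=0.55 tilts: -0.482 then -0.612 u (dturn now 0.103)
  h=0.80 tilts: -0.513 then -0.597 u (dturn now 0.072)
  h=1.10 tilts: -0.531 then -0.589 u (dturn now 0.054)
```

>>> send_rows:
  series:
    - [0, [-0.02, 0.13, 0], [0.005, 0, -0.03]]
    - [0, [-0.02, 0.13, 0], [0, 0, -0.02]]
    - [0, [-0.02, 0.13, 0], [0, 0, -0.02]]
    - [0, [-0.01, 0.13, 0], [0, 0, -0.01]]
    - [0, [-0.005, 0.13, 0], [0, 0, 0]]
    - [0, [0, 0.13, 0], [0, 0, 0]]

```text
clock: 18.75
eef_pos: [434.3, 77.1, 121.7]
tool_rot: [3.091, -0.0, -0.075]
force: [0.8, 0.0, -5.4]
width: 15.5
gripper_force: 58.9
```

```bash
python3 obs.py "[[0.13,0.005],[0.13,0],[0.13,0],[0.13,0],[0.13,0],[0.13,0]]"
```

```text
t18.800 s=93.5 pred 93.9 mm v=29.2 mm/s b=0.1 mm/s2 | cmd tilt -0.580 u, neutral -0.573 u | stone px [269.8 104.8] area 4981 | meas tilt -0.0497 pos [434.3  78.3 121.7] rot [-0.0002 -0.0734] band (np.float64(289.0), np.float64(20.326683291770575))
vy 31.6  v+vy 60.8
  h=0.55 tilts: -0.466 then -0.617 u (dturn now 0.114)
  h=0.80 tilts: -0.502 then -0.601 u (dturn now 0.078)
  h=1.10 tilts: -0.523 then -0.592 u (dturn now 0.057)
```

>>> send_rows:
  series:
    - [0, [0, 0.13, 0], [0.01, 0, 0]]
    - [0, [0, 0.13, 0], [0, 0, 0]]
    - [0, [0, 0.13, 0], [0, 0, 0]]
    - [0, [0, 0.13, 0], [0, 0, 0]]
    - [0, [0, 0.13, 0], [0, 0, 0]]
    - [0, [0, 0.122, 0], [0.035, 0, 0]]
    - [0, [0, 0.114, 0], [0, 0, 0]]

```text
clock: 19.68
eef_pos: [434.2, 130.1, 121.7]
tool_rot: [3.095, 0.0, -0.075]
force: [-0.7, 0.1, -5.3]
width: 15.4
gripper_force: 58.9
```

```bash
python3 obs.py "[[0.13,0.01],[0.13,0],[0.13,0],[0.13,0],[0.13,0],[0.122,0.035],[0.114,0]]"
```

```text
t19.725 s=95.9 pred 95.6 mm v=26.5 mm/s b=0.3 mm/s2 | cmd tilt -0.535 u, neutral -0.573 u | stone px [264.3 104.8] area 5055 | meas tilt -0.0459 pos [434.3 131.2 121.7] rot [ 0.0001 -0.0738] band (np.float64(293.5), np.float64(19.471563981042653))
vy 28.2  v+vy 54.7
  h=0.55 tilts: -0.465 then -0.624 u (dturn now 0.070)
  h=0.80 tilts: -0.504 then -0.603 u (dturn now 0.031)
  h=1.10 tilts: -0.525 then -0.592 u (dturn now 0.010)
```

>>> send_rows:
  series:
    - [0, [0, 0.112, 0], [0.005, 0, 0]]
    - [0, [0, 0.105, 0], [0, 0, 0]]
    - [0, [0, 0.098, 0], [0, 0, 0]]
    - [0, [0, 0.091, 0], [0, 0, 0]]
    - [0, [0, 0.084, 0], [0, 0, 0]]
    - [0, [0, 0.077, 0], [0, 0, 0]]

```text
clock: 20.48
eef_pos: [434.2, 164.0, 121.7]
tool_rot: [3.095, 0.0, -0.075]
force: [0.2, 0.1, -5.9]
width: 15.3
gripper_force: 58.9
```

```bash
python3 obs.py "[[0.112,0.005],[0.105,0],[0.098,0],[0.091,0],[0.084,0],[0.077,0]]"
```

```text
t20.525 s=94.6 pred 93.3 mm v=5.6 mm/s b=1.0 mm/s2 | cmd tilt -0.530 u, neutral -0.572 u | stone px [267.3 104.6] area 5060 | meas tilt -0.0457 pos [434.3 164.8 121.7] rot [ 0.0002 -0.0742] band (np.float64(295.0), np.float64(18.918032786885245))
vy 22.7  v+vy 28.2
  h=0.55 tilts: -0.536 then -0.595 u (dturn now -0.006)
  h=0.80 tilts: -0.551 then -0.584 u (dturn now -0.021)
  h=1.10 tilts: -0.559 then -0.579 u (dturn now -0.029)
```

>>> send_rows:
  series:
    - [0, [0, 0.07, 0], [-0.02, 0, 0]]
    - [0, [0, 0.063, 0], [0, 0, 0]]
    - [0, [0, 0.056, 0], [0, 0, 0]]
    - [0, [0, 0.049, 0], [0, 0, 0]]
    - [0, [0, 0.042, 0], [0, 0, 0]]

```text
clock: 21.15
eef_pos: [434.2, 180.7, 121.7]
tool_rot: [3.094, 0.0, -0.075]
force: [0.4, -0.4, -5.8]
width: 15.2
gripper_force: 58.9
```

```bash
python3 obs.py "[[0.07,-0.02],[0.063,0],[0.056,0],[0.049,0],[0.042,0]]"
```

```text
t21.200 s=91.4 pred 90.5 mm v=4.6 mm/s b=1.6 mm/s2 | cmd tilt -0.550 u, neutral -0.571 u | stone px [274.6 103.9] area 4897 | meas tilt -0.0477 pos [434.2 181.1 121.7] rot [ 0.0001 -0.0747] band (np.float64(295.0), np.float64(18.915915915915917))
vy 10.6  v+vy 15.2
  h=0.55 tilts: -0.551 then -0.581 u (dturn now -0.001)
  h=0.80 tilts: -0.559 then -0.577 u (dturn now -0.009)
  h=1.10 tilts: -0.563 then -0.575 u (dturn now -0.013)
```

>>> send_rows:
  series:
    - [0, [0, 0.035, 0], [0, 0, 0]]
    - [0, [0, 0.028, 0], [0, 0, 0]]
    - [0, [0, 0.021, 0], [0, 0, 0]]
    - [0, [0, 0.014, 0], [0, 0, 0]]
    - [0, [0, 0.012, 0], [-0.01, 0, 0]]
    - [0, [0, 0.006, 0], [-0.015, 0, 0]]

```text
clock: 21.95
eef_pos: [434.2, 187.5, 121.7]
tool_rot: [3.091, -0.0, -0.075]
force: [0.8, -1.2, -6.0]
width: 15.5
gripper_force: 58.9
```

```bash
python3 obs.py "[[0.035,0],[0.028,0],[0.021,0],[0.014,0],[0.012,-0.01],[0.006,-0.015]]"
```

```text
t22.000 s=90.5 pred 90.3 mm v=1.6 mm/s b=1.7 mm/s2 | cmd tilt -0.575 u, neutral -0.571 u | stone px [276.6 103.8] area 4837 | meas tilt -0.0503 pos [434.2 187.5 121.7] rot [-0.0001 -0.075 ] band (np.float64(295.0), np.float64(19.161290322580644))
vy 1.8  v+vy 3.4
  h=0.55 tilts: -0.564 then -0.575 u (dturn now 0.011)
  h=0.80 tilts: -0.566 then -0.573 u (dturn now 0.009)
  h=1.10 tilts: -0.568 then -0.572 u (dturn now 0.007)
```

>>> send_rows:
  series:
    - [0, [0, 0, 0], [0.008, 0, 0]]
    - [0, [0, 0, 0], [0, 0, 0]]
    - [0, [0, 0, 0], [0, 0, 0]]
    - [0, [0, 0, 0], [0, 0, 0]]
    - [0, [0, 0, 0], [0, 0, 0]]
    - [0, [0, 0, 0], [0, 0, 0]]

```text
clock: 22.75
eef_pos: [434.2, 187.4, 121.7]
tool_rot: [3.092, -0.0, -0.075]
force: [1.5, -0.2, -5.4]
width: 15.4
gripper_force: 58.9
```

```bash
python3 obs.py "[[0,0.008],[0,0],[0,0],[0,0],[0,0],[0,0]]"
```

```text
t22.800 s=92.1 pred 92.4 mm v=0.8 mm/s b=1.5 mm/s2 | cmd tilt -0.567 u, neutral -0.571 u | stone px [273.  104.4] area 5001 | meas tilt -0.0495 pos [434.2 187.4 121.7] rot [-0.     -0.0751] band (np.float64(293.0), np.float64(18.901162790697676))
vy 0.0  v+vy 0.8
  h=0.55 tilts: -0.561 then -0.580 u (dturn now 0.006)
  h=0.80 tilts: -0.566 then -0.576 u (dturn now 0.001)
  h=1.10 tilts: -0.568 then -0.574 u (dturn now -0.001)
```

>>> send_rows:
  series:
    - [0, [0, 0, 0], [0.005, 0, 0]]
    - [0, [0, 0, 0], [0, 0, 0]]
    - [0, [0, 0, 0], [0, 0, 0]]
    - [0, [0, 0, 0], [0, 0, 0]]
    - [0, [0, 0, 0], [-0.01, 0, 0]]
    - [0, [0, 0, 0], [0, 0, 0]]
    - [0, [0, 0, 0], [0, 0, 0]]
    - [0, [0, 0, 0], [0, 0, 0]]

```text
clock: 23.8
eef_pos: [434.2, 187.4, 121.7]
tool_rot: [3.092, -0.0, -0.075]
force: [0.8, -0.6, -6.6]
width: 15.3
gripper_force: 58.9
```

```bash
python3 obs.py "[[0,0.005],[0,0],[0,0],[0,0],[0,-0.01],[0,0],[0,0],[0,0]]"
```

```text
t23.850 s=88.9 pred 89.9 mm v=-4.7 mm/s b=1.1 mm/s2 | cmd tilt -0.572 u, neutral -0.572 u | stone px [280.3 103.8] area 4841 | meas tilt -0.0499 pos [434.2 187.5 121.7] rot [-0.     -0.0751] band (np.float64(293.0), np.float64(19.058495821727018))
vy 0.0  v+vy -4.7
  h=0.55 tilts: -0.591 then -0.563 u (dturn now -0.019)
  h=0.80 tilts: -0.584 then -0.566 u (dturn now -0.012)
  h=1.10 tilts: -0.580 then -0.568 u (dturn now -0.008)
```

>>> send_rows:
  series:
    - [0, [0, 0, 0], [-0.012, 0, 0]]
    - [0, [0, 0, 0], [0, 0, 0]]
    - [0, [0, 0, 0], [0, 0, 0]]
    - [0, [0, 0, 0], [0, 0, 0]]
    - [0, [0, 0, 0], [0, 0, 0]]
    - [0, [0, 0, 0], [0, 0, 0]]
    - [0, [0, 0, 0], [0.015, 0, 0]]
    - [0, [0, 0, 0], [0, 0, 0]]

```text
clock: 24.85
eef_pos: [434.2, 187.4, 121.7]
tool_rot: [3.092, 0.0, -0.075]
force: [0.2, 0.6, -5.5]
width: 15.0
gripper_force: 58.9
```

```bash
python3 obs.py "[[0,-0.012],[0,0],[0,0],[0,0],[0,0],[0,0],[0,0.015],[0,0]]"
```

```text
t24.900 s=90.1 pred 88.4 mm v=5.0 mm/s b=1.8 mm/s2 | cmd tilt -0.569 u, neutral -0.571 u | stone px [277.7 104.2] area 4943 | meas tilt -0.0497 pos [434.2 187.4 121.7] rot [-0.     -0.0752] band (np.float64(295.0), np.float64(18.81547619047619))
vy 0.0  v+vy 5.0
  h=0.55 tilts: -0.555 then -0.576 u (dturn now 0.014)
  h=0.80 tilts: -0.560 then -0.575 u (dturn now 0.009)
  h=1.10 tilts: -0.563 then -0.574 u (dturn now 0.006)
```

>>> send_rows:
  series:
    - [0, [0, 0, 0], [0.01, 0, 0]]
    - [0, [0, 0, 0], [0, 0, 0]]
    - [0, [0, 0, 0], [0, 0, 0]]
    - [0, [0, 0, 0], [0, 0, 0]]
    - [0, [0, 0, 0], [0, 0, 0]]
    - [0, [0, 0, 0], [0, 0, 0]]
    - [0, [0, 0, 0], [0, 0, 0]]
    - [0, [0, 0, 0], [-0.008, 0, 0]]

```text
clock: 25.9
eef_pos: [434.2, 187.4, 121.7]
tool_rot: [3.092, -0.0, -0.075]
force: [-0.0, 0.3, -6.8]
width: 15.3
gripper_force: 58.9
```

```bash
python3 obs.py "[[0,0.01],[0,0],[0,0],[0,0],[0,0],[0,0],[0,0],[0,-0.008]]"
```

```text
t25.950 s=88.8 pred 90.8 mm v=-6.7 mm/s b=1.0 mm/s2 | cmd tilt -0.567 u, neutral -0.572 u | stone px [280.5 103.9] area 4850 | meas tilt -0.0495 pos [434.2 187.5 121.7] rot [ 0.     -0.0751] band (np.float64(295.0), np.float64(19.163841807909606))
vy 0.0  v+vy -6.7
  h=0.55 tilts: -0.598 then -0.560 u (dturn now -0.031)
  h=0.80 tilts: -0.589 then -0.565 u (dturn now -0.022)
  h=1.10 tilts: -0.584 then -0.567 u (dturn now -0.017)
```

>>> send_rows:
  series:
    - [0, [0, 0, 0], [-0.02, 0, 0]]
    - [0, [0, 0, 0], [0, 0, 0]]
    - [0, [0, 0, 0], [0, 0, 0]]
    - [0, [0, 0, 0], [0, 0, 0]]
    - [0, [0, 0, 0], [0, 0, 0]]

```text
clock: 26.58
eef_pos: [434.2, 187.4, 121.7]
tool_rot: [3.09, -0.0, -0.075]
force: [0.0, -0.1, -6.2]
width: 15.5
gripper_force: 58.9
```

```bash
python3 obs.py "[[0,-0.02],[0,0],[0,0],[0,0],[0,0]]"
```

```text
t26.625 s=86.1 pred 86.0 mm v=0.1 mm/s b=1.0 mm/s2 | cmd tilt -0.587 u, neutral -0.572 u | stone px [286.6 103.6] area 4526 | meas tilt -0.0512 pos [434.2 187.4 121.7] rot [-0.0002 -0.0752] band (np.float64(295.0), np.float64(18.986187845303867))
vy 0.0  v+vy 0.1
  h=0.55 tilts: -0.586 then -0.557 u (dturn now 0.001)
  h=0.80 tilts: -0.579 then -0.565 u (dturn now 0.008)
  h=1.10 tilts: -0.575 then -0.568 u (dturn now 0.012)
```

>>> send_rows:
  series:
    - [0, [0, 0, 0], [0.1, 0, 0]]
    - [0, [0, 0, 0], [0, 0, 0]]
    - [0, [0, 0, 0], [0, 0, 0]]
    - [0, [0, 0, 0], [0, 0, 0]]
    - [0, [0, 0, 0], [0, 0, 0]]
    - [0, [0, 0, 0], [0, 0, 0]]
    - [0, [0, 0, 0], [0, 0, 0]]
    - [0, [0, 0, 0], [-0.09, 0, 0]]

```text
clock: 27.62
eef_pos: [434.2, 187.3, 121.7]
tool_rot: [3.091, -0.0, -0.076]
force: [0.8, 0.0, -5.5]
width: 15.1
gripper_force: 58.9
```

```bash
python3 obs.py "[[0,0.1],[0,0],[0,0],[0,0],[0,0],[0,0],[0,0],[0,-0.09]]"
```

```text
t27.675 s=59.4 pred 56.7 mm v=-56.9 mm/s b=2.2 mm/s2 | cmd tilt -0.577 u, neutral -0.570 u | stone px [346.8 105.4] area 4830 | meas tilt -0.0508 pos [434.2 187.7 121.7] rot [-0.0002 -0.0749] band (np.float64(295.0), np.float64(20.155789473684212))
vy 0.0  v+vy -56.9
  h=0.55 tilts: -0.870 then -0.392 u (dturn now -0.293)
  h=0.80 tilts: -0.751 then -0.473 u (dturn now -0.174)
  h=1.10 tilts: -0.691 then -0.511 u (dturn now -0.114)
```

>>> send_rows:
  series:
    - [0, [0, 0, 0], [-0.02, 0, 0]]
    - [0, [0, 0, 0], [0, 0, 0]]
    - [0, [0, 0, 0], [0, 0, 0]]
    - [0, [0, 0, 0], [0, 0, 0]]
    - [0, [0, 0, 0], [0, 0, 0]]
    - [0, [0, 0, 0], [0, 0, 0]]
    - [0, [0, 0, 0], [0, 0, 0]]

```text
clock: 28.55
eef_pos: [434.2, 187.4, 121.7]
tool_rot: [3.09, -0.0, -0.075]
force: [0.7, 0.5, -6.3]
width: 15.1
gripper_force: 58.9
```

```bash
python3 obs.py "[[0,-0.02],[0,0],[0,0],[0,0],[0,0],[0,0],[0,0]]"
```

```text
t28.600 s=18.9 pred 13.7 mm v=-31.7 mm/s b=4.6 mm/s2 | cmd tilt -0.597 u, neutral -0.568 u | stone px [436.1 105.6] area 5406 | meas tilt -0.0521 pos [434.2 187.5 121.7] rot [-0.0002 -0.0751] band (np.float64(295.0), np.float64(20.43064182194617))
vy 0.0  v+vy -31.7
  h=0.55 tilts: -0.943 then -0.259 u (dturn now -0.346)
  h=0.80 tilts: -0.767 then -0.415 u (dturn now -0.170)
  h=1.10 tilts: -0.687 then -0.482 u (dturn now -0.090)
```

>>> send_rows:
  series:
    - [0, [0, 0, 0], [0.027, 0, 0]]
    - [0, [0, 0, 0], [0, 0, 0]]
    - [0, [0, 0, 0], [0, 0, 0]]
    - [0, [0, 0, 0], [0, 0, 0]]
    - [0, [0, 0, 0], [0, 0, 0]]
    - [0, [0, 0, 0], [0.03, 0, 0]]
    - [0, [0, 0, 0], [0.03, -0.003, 0]]
    - [0, [0, 0, 0], [0.04, -0.003, 0]]

```text
clock: 29.6
eef_pos: [434.2, 187.4, 121.7]
tool_rot: [3.101, 0.0, -0.075]
force: [-0.1, -1.1, -5.5]
width: 15.2
gripper_force: 58.9
```

```bash
python3 obs.py "[[0,0.027],[0,0],[0,0],[0,0],[0,0],[0,0.03],[0,0.03],[0,0.04]]"
```

```text
t29.650 s=0.1 pred 0.0 mm v=0.1 mm/s b=4.6 mm/s2 | cmd tilt -0.470 u, neutral -0.568 u | stone px [476.7 105.7] area 5584 | meas tilt -0.0408 pos [434.2 187.3 121.7] rot [ 0.0001 -0.0753] band (np.float64(296.0), np.float64(19.936731107205624))
vy 0.0  v+vy 0.1
  h=0.55 tilts: -0.914 then -0.221 u (dturn now -0.444)
  h=0.80 tilts: -0.731 then -0.404 u (dturn now -0.261)
  h=1.10 tilts: -0.654 then -0.481 u (dturn now -0.184)
```

>>> send_rows:
  series:
    - [0, [0, 0, 0], [0.06, -0.005, 0]]
    - [0, [0, 0, 0], [0.1, -0.008, 0]]
    - [0, [0, 0, 0], [0.1, -0.008, 0]]
    - [0, [0, 0, 0], [0.1, -0.008, 0]]
    - [0, [0, 0, 0], [0.07, -0.006, 0]]
    - [0, [0, 0, 0], [0.04, 0, 0]]
    - [0, [0, 0, 0], [0, 0, 0]]
    - [0, [0, 0, 0], [0, 0, 0]]

```text
clock: 30.65
eef_pos: [434.2, 187.5, 121.7]
tool_rot: [-3.142, 0.0, -0.075]
force: [-0.5, 0.7, -5.9]
width: 15.3
gripper_force: 58.9
```

```bash
python3 - <<'E'
from h import *
s=sensors.read_state(); print(s["clock"],s["eef_pos"],s["tool_rot"])
d=get_image("top"); save(d,"t4.png"); np.savez("/tmp/top4.npz",**d); P=cloud(d)
z=P[...,2]; X=P[...,0];Y=P[...,1]
m=(z>82)&(z<112)&(X>465)&(X<570)&(Y>40)&(Y<330); print("tray",m.sum(),cv2.minAreaRect(P[m][:,:2].astype(np.float32)))
E
```

```text
30.65 [434.2112842  187.49526018 121.69301182] [-3.14151982e+00  1.77020953e-04 -7.49845900e-02]
tray 1427 ((507.8444519042969, 181.0133056640625), (247.36949157714844, 84.6773681640625), 85.98748016357422)
```

View pics/t4.png

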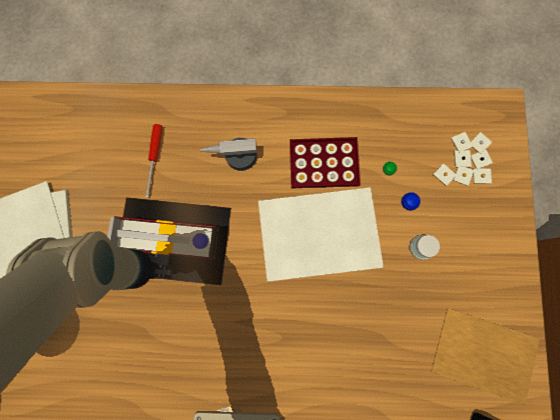

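The top view shows the tray level over the mat around (170,237), with the runner back at the cushion end (202,240) and the bystanders undisturbed. Now I'll lower it.

>>> send_rows:
  series:
    - [0, [0, 0.01, -0.05], [0, 0, 0]]
    - [0, [0, 0.01, -0.1], [0, 0, 0]]
    - [0, [0, 0, -0.15], [0, 0, 0]]
    - [0, [0, 0, -0.17], [0, 0, 0]]
    - [0, [0, 0, -0.17], [0, 0, 0]]
    - [0, [0, 0, -0.14], [0, 0, 0]]
    - [0, [0, 0, -0.1], [0, 0, 0]]
    - [0, [0, 0, -0.07], [0, 0, 0]]

```text
clock: 31.7
eef_pos: [434.3, 188.6, 64.3]
tool_rot: [-3.142, 0.0, -0.075]
force: [-0.2, 0.3, -5.4]
width: 15.2
gripper_force: 58.9
```

>>> send_rows:
  series:
    - [0, [0, 0, -0.04], [0, 0, 0]]
    - [0, [0, 0, -0.03], [0, 0, 0]]
    - [0, [0, 0, -0.02], [0, 0, 0]]
    - [0, [0, 0, 0], [0, 0, 0]]
    - [0, [0, 0, 0], [0, 0, 0]]

```text
clock: 32.33
eef_pos: [434.3, 188.7, 59.4]
tool_rot: [-3.141, -0.0, -0.075]
force: [0.2, 0.1, -6.1]
width: 15.4
gripper_force: 58.9
```

>>> send_rows:
  series:
    - [0, [0, 0, -0.01], [0, 0, 0]]
    - [0, [0, 0, -0.01], [0, 0, 0]]
    - [0, [0, 0, -0.01], [0, 0, 0]]
    - [0, [0, 0, 0], [0, 0, 0]]
    - [0, [0, 0, 0], [0, 0, 0]]

```text
clock: 32.95
eef_pos: [434.3, 188.7, 57.5]
tool_rot: [-3.141, 0.0, -0.075]
force: [-0.5, -0.4, -5.3]
width: 15.2
gripper_force: 59.0
```

>>> send_rows:
  series:
    - [0, [0, 0, -0.006], [0, 0, 0]]
    - [0, [0, 0, -0.006], [0, 0, 0]]
    - [0, [0, 0, 0], [0, 0, 0]]
    - [0, [0, 0, 0], [0, 0, 0]]

```text
clock: 33.45
eef_pos: [434.1, 188.7, 57.0]
tool_rot: [-3.141, 0.0, -0.075]
force: [-1.7, 0.7, 1.5]
width: 15.5
gripper_force: 59.7
```

>>> send_rows:
  series:
    - [16, [0, 0, 0], [0, 0, 0]]
    - [18, [0, 0, 0], [0, 0, 0]]
    - [22, [0, 0, 0], [0, 0, 0]]
    - [30, [0, 0, 0], [0, 0, 0]]
    - [45, [0, 0, 0], [0, 0, 0]]
    - [55, [0, 0, 0], [0, 0, 0]]
    - [60, [0, 0, 0], [0, 0, 0]]
    - [60, [0, 0, 0], [0, 0, 0]]

```text
clock: 34.45
eef_pos: [434.2, 188.6, 56.8]
tool_rot: [-3.142, 0.0, -0.075]
force: [0.7, -0.1, -0.2]
width: 60.1
gripper_force: 0.0
```

>>> send_rows:
  series:
    - [60, [0, 0, 0.05], [0, 0, 0]]
    - [60, [0, 0, 0.15], [0, 0, 0]]
    - [60, [0, 0, 0.25], [0, 0, 0]]
    - [60, [0, 0, 0.35], [0, 0, 0]]
    - [60, [0, 0, 0.35], [0, 0, 0]]
    - [60, [0, 0, 0.3], [0, 0, 0]]
    - [60, [-0.1, 0, 0.2], [0, 0, 0]]
    - [60, [-0.1, 0, 0.1], [0, 0, 0]]

```text
clock: 35.45
eef_pos: [421.8, 188.8, 162.7]
tool_rot: [-3.141, -0.0, -0.075]
force: [-0.2, 1.0, -0.1]
width: 59.7
gripper_force: 0.0
```

```bash
python3 - <<'E'
from h import *
s=sensors.read_state(); print(s["clock"],s["eef_pos"],s["force"],s["width"])
d=get_image("wrist"); save(d,"w5.png")
d=get_image("top"); P=cloud(d); z=P[...,2]; X=P[...,0];Y=P[...,1]
m=(z>22)&(z<50)&(X>465)&(X<570)&(Y>40)&(Y<330); print("tray",m.sum(),cv2.minAreaRect(P[m][:,:2].astype(np.float32)))
E
```

```text
35.45 [421.77237281 188.78151631 162.74837572] [-0.17143328  1.02572249 -0.14273362] 59.68600091165392
tray 1046 ((510.77001953125, 182.08694458007812), (247.3965606689453, 78.64208984375), 85.85765075683594)
```

View pics/w5.png

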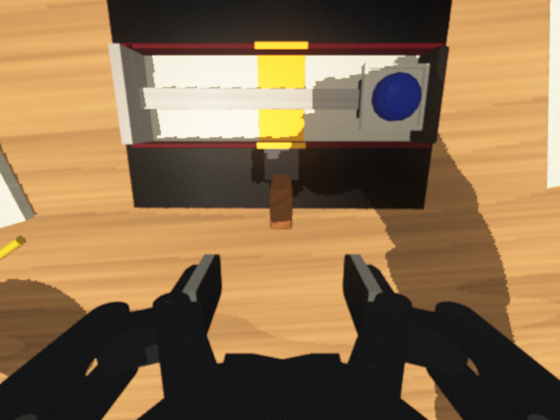

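The wrist view shows the tray centred and square on the mat, with the runner and stone at the cushion (396,97) and the handle at (281,200) free of the fingers. The measured tray centre is (511,182) against (512,183) for the mat. I'm handing the job in.

```bash
python3 -c "
from h import *
print(ctrl.finish_job())"
```

```text
the job is handed in; nothing more can be done
None
```

The job is handed in at about 35.5 s: the runner stayed on the band over the sheet, on the way across and over the mat (over 4 s at each end), then glided back to the cushion, and the tray stands about 1 mm from the mat's centre, released, with the stone still on the runner.

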